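Unlock and open the stall's cash box

TASK

Open the cash box for trading. One of its two push-push locks has been left latched, and the red caps hide which, so find it by feeling the caps with a light press before you move the lid, and free it with a click: gently all the way down, then let go (clicking the free one would lock that too). Then slide the lid almost or all the way open by its handle and let go, without ramming a cap, wrenching the lid against a lock or shifting the other things.

Things in the scene. Friction and masses are not known exactly. Their poses are not given: they have to be found in the camera images.
- cash_box: Green steel cash box, fixed to the table, 170 (its x) x 300 (its y) x 75 high. Origin: centre of its underside; z up. Its sliding lid moves along the box's own +y axis.
- lid (a joint): How far the green sliding lid is open, in m: 0 shut, 0.15 fully open (end stop). Lid plate 168 x 300 x 5 on top of the box, top at 80 above the table. It moves towards the box's +y, sliding with about 1.5 N of friction, and stays where it is left.
- handle_grip (a point): Grip point of the black upright handle bar on the lid: a block 45 (box x) x 14 (box y) x 35 tall standing on the lid; this point is on its centre line, 20 above the lid top (100 above the table), 15 below the bar's top. Moves with the lid. 62 clear along box y between its side and the lock when shut.
- keeper: Steel catch bar on the lid, hidden under the lock housing, behind the plungers; a latched plunger stops it. Origin: its centre.
- lock: Lock on a steel bridge over the lid at the box's -y end: grey housing 165 (x) x 58 (y), top 125 above the table. Origin: on the table plane, 120 to the -y side of the box's origin, axes as the box's. Under each red cap hides a push-push plunger, up (free) or latched down (lid stops after 1.5 mm); each full click swaps it. At the start one is latched, either one.
- cap_near (a joint): Travel of the red cap on the robot's side, m, 0 at rest, grows downward. A light spring (1 to 2.5 N) always brings it back to 0, so at rest it tells nothing. Pressed, it meets its plunger after 2 mm (up) or about 8 mm (latched); pushing on adds 5 to 7.5 N. A click: press to the solid stop, about 14 mm down (some 11 N just before it; keep under 25 N), then let it rise fully.
- cap_far (a joint): The same for the other red cap, on the side away from the robot.
- near_top (a point): Centre of the flat top of the near red cap (box x = -42.5, y = -120): round, 42 across (flat part 34), 18 proud of the housing, 143 above the table at rest. Pressed straight down.
- far_top (a point): The same for the far red cap (box x = +42.5, y = -120).
- scoop: Bystander: aluminium scoop, bowl 120 x 85 x 50, white handle 100 long to its -x. Origin: centre of the underside of its bowl.
- calculator: Bystander: black desk calculator, 130 x 85 x 18. Origin: centre of its underside.
- coin_roll: Bystander: paper coin roll standing on end, 25 across, 60 tall. Origin: centre of its underside.
- jar: Bystander: amber jar, 72 across, 110 tall. Origin: centre of its underside.
- weight: Bystander: brass weight, 44 across, 58 tall. Origin: centre of its underside.
- price_card: Bystander: blank cardboard price card on a wooden foot, 110 wide, 95 tall. Origin: centre of its underside.
- bowl: Bystander: white bowl, 120 across, 45 tall. Origin: centre of its underside.

How it is judged:
By the outcome, as a careful person would: the job done as asked, in the order asked, and still so for the second after the job is handed in, with the robot touching nothing.
It also fails if it takes over 54 s, if anything falls off the work surface, if the arm or the gripper's body presses on something with over 40 N, if the wrist force passes 120 N, or if a joint passes its speed limit or range.

ROBOT

A 7-joint arm with a two-finger parallel gripper is mounted at the origin on the work surface. World frame = base frame: x ahead of the robot, y to its left, z up, the work surface at z = 0. Lengths are in m, angles in rad, forces in N, time in s.
With the tool pointing down it reaches from about 0.4 to 0.875 m from the base axis. Payload 19.3 kg.
Tool frame: the origin (TCP) lies midway between the tips of the shut fingers; the grasp point (between the pads) lies 19 mm behind it; x points along the fingers, y is the direction in which the jaws open and shut, and the axes are right-handed (so a half turn about x gives the same grasp; the last joint's range is limited). The gripper opens to 85 mm and grips with 20 to 120 N. Pads are 22 mm wide; open, the fingers measure 114 mm over their backs; the gripper's body (76 mm by 85 mm) begins 54 mm behind the grasp point. The pads swing forward as they close: fully open they stand 13 mm farther back than shut.
Start: joints at [-1.184, 0.521, -0.036, 1.599, 0.021, 1.021, -0.113], TCP at [0.276, 0.561, 0.203] pointing down, gripper open.
Joint ranges: [-2.91, 2.91], [-0.3, 2.13], [-1.5, 1.42], [0.17, 2.43], [-1.26, 4.41], [0.16, 1.93], [-2.52, 2.52]. Speed limits (rad/s): [1.89, 1.89, 2.39, 2.39, 3.01, 3.01, 3.01].

INTERFACE

Orientations are given as [roll, pitch, yaw] about the fixed x, y, z axes, in that order (R = Rz(yaw) Ry(pitch) Rx(roll)).
In Python, from workcell import telemetry, vision, workorder gives the robot as it stands. The module is installed in compiled form; this text tells all that it offers.
- The arm moves only by the tool play_rows, never from a script. Its argument "deltas" is a list of rows, each a list of 7 numbers: the shift along the world's x, y, z in mm, then the turn, a rotation vector about the world's x, y, z in degrees, then the finger opening in mm, from 0 to 85.4. In form: [[x, y, z, wx, wy, wz, jaw], ...]. A call has 1 to 8 rows; each row shifts and turns the commanded pose from where the row before left it; what a row does not reach is not made up. A row lasts 1/8 s, in which the tool goes at most 62.5 mm and 10.7 degrees, less where a joint would pass 70% of its speed; a pose out of reach is approached as far as the arm can. A call with a gripper value outside its range is refused whole. The fingers move at their own pace and stop on an object; "grip_force" is the grip in N (left out, the last holds). Time passes only in rows, so rows that do not move let the fingers close. It gives the time, the measured TCP pose, the force and the opening at its end, in the units of the state.
- telemetry.observe(): the state, without advancing time (a new reading comes with each control period).
- vision.grab_frame(name): name is "side" or "top"; returns the picture (400x640x3 uint8, red, green, blue); there is no depth.
- vision.camera_info(name): a dict with "mtx" (3x3 intrinsics, pixels), "rvec" (rotation vector, rad) and "tvec" (3), from world to camera coordinates, as OpenCV has them. Camera axes: x right, y down, z forward; pixel columns grow to the right and rows downward; lengths in m; the calibration is good to about 2 mm. A picture is of the moment at which its call begins. camera_info takes no time and is no camera call.
- workorder.job_done(): hands the job in, once; it reports no verdict.
The state is a dict: "clock": time; "qpos": joint angles; "qd": joint speeds; "joint_efforts": joint torques, N m; "position": TCP position; "tool_rot": TCP orientation; "force": force on the tool from outside, world axes, zero at the start; "moment": the same for the moment, N m; "grip_width": finger opening in m.
Only numpy, scipy, OpenCV 4.12 (cv2) and the standard library are available. Lean on these libraries where they do the work, as an engineer would, in place of code of your own. Each camera call takes 0.05 s, during which the arm holds its last target. There are 200 camera calls.

## Working session

There is one attempt and no reset: what is moved stays moved. The work goes in short steps, Python scripts to look and compute and a tool call to move; the robot and the scene stay as the last step left them, time stands still between calls to the robot, and variables do not carry over. Pictures are saved under pics/ and viewed, about 8 in all and at most 12, crops included, and the job is handed in when it is done.

Besides the shell and the picture viewer there is one more tool, called after "Request:" as name(argument=value, ...), one argument or row to a line, values as JSON. play_rows: Moves the arm, as the interface text tells. Its arguments: {"type":"object","properties":{"deltas":{"type":"array","items":{"type":"array","items":{"type":"number"}}},"grip_force":{"type":"number"}},"required":["deltas"]}

```bash
mkdir -p pics
cat > h.py <<'E'
import cv2,numpy as np
from workcell import telemetry,vision,workorder
def cam(n):
    c=vision.camera_info(n);R=cv2.Rodrigues(np.array(c["rvec"],float))[0];return np.array(c["mtx"],float),R,np.array(c["tvec"],float).ravel()
def ray(n,uv):
    K,R,t=cam(n);d=R.T@np.linalg.solve(K,[uv[0],uv[1],1]);return -R.T@t,d
def plane(n,uv,z):
    o,d=ray(n,uv);return o+d*(z-o[2])/d[2]
def proj(n,p):
    K,R,t=cam(n);q=K@(R@np.array(p)+t);return q[:2]/q[2]
def save(n,f):
    im=vision.grab_frame(n);cv2.imwrite("pics/"+f,im[:,:,::-1]);return im
E
python3 - <<'E'
from h import *
print(telemetry.observe())
for n in("top","side"):
    im=save(n,n+"0.png");print(n,ray(n,(320,200)))
    h=cv2.cvtColor(im,cv2.COLOR_RGB2HSV)
    m=(((h[...,0]<8)|(h[...,0]>172))&(h[...,1]>150)&(h[...,2]>70)).astype(np.uint8)
    k,_,s,c=cv2.connectedComponentsWithStats(m)
    for i in range(1,k):
        if s[i,4]>30: print(s[i],c[i],plane(n,c[i],.143))
E
```

```text
{'clock': 0.0, 'qpos': array([-1.18419874,  0.52202275, -0.03631777,  1.6000029 ,  0.02118274,
        1.02112737, -0.11284004]), 'qd': array([-5.99793875e-04, -1.33621320e-03, -5.85651833e-04,  2.19500095e-04,
       -9.73582559e-05, -1.45690127e-03,  4.67095781e-04]), 'joint_efforts': array([ 1.24075217e-03, -9.27124000e+01,  1.98057912e+00, -3.69952655e+01,
        1.79942593e-02,  8.13704770e-03,  3.85661610e-05]), 'position': array([0.27554164, 0.56055863, 0.20282225]), 'tool_rot': array([-1.50662797,  1.56962033, -1.96349303]), 'force': array([ 0.48503137, -0.46119206,  0.55268193]), 'moment': array([0.01156518, 0.06191404, 0.03172741]), 'grip_width': 0.08561782014520532}
top (array([0.35752107, 0.03179013, 1.52417047]), array([ 1.30686485e-01, -3.23115548e-04, -9.91433507e-01]))
[ 122   39   99   76 1181] [178.07112616  76.23878069] [0.94385373 0.51606055 0.143     ]
[124 152  23  21 376] [134.70212766 162.03723404] [0.64818066 0.63726373 0.143     ]
[ 88 175  24  22 391] [ 99.17391304 185.10741688] [0.5692308  0.74586862 0.143     ]
[363 176  12  12 111] [368.36036036 181.43243243] [ 0.60429039 -0.1234963   0.143     ]
[367 202  12  11 110] [372.32727273 207.12727273] [ 0.52095077 -0.13720628  0.143     ]
side (array([ 0.48771226, -0.96375759,  0.88355586]), array([ 0.06118816,  0.77395889, -0.63028067]))
[299  56  21  12 174] [310.01724138  60.76436782] [0.575181   0.73227398 0.143     ]
[324  68  21  11 172] [334.34302326  73.10465116] [0.65312568 0.6287812  0.143     ]
[ 389   68   88   73 1517] [430.12590639  97.86288728] [0.94012049 0.44053915 0.143     ]
[335 214  17  17 232] [342.99137931 221.9612069 ] [ 0.60578373 -0.1341388   0.143     ]
[298 219  18  17 241] [306.15767635 227.32780083] [ 0.52301162 -0.14812569  0.143     ]
```

View pics/top0.png

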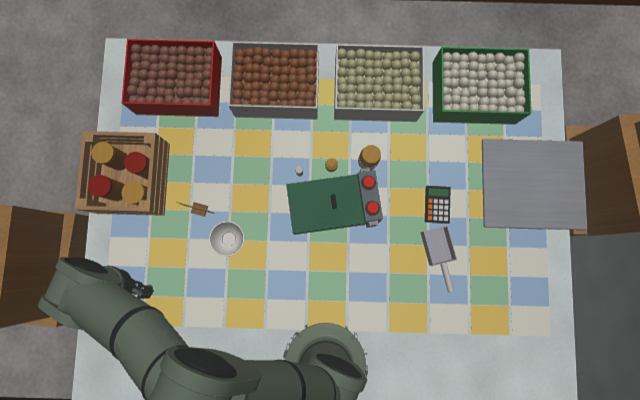

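View pics/side0.png

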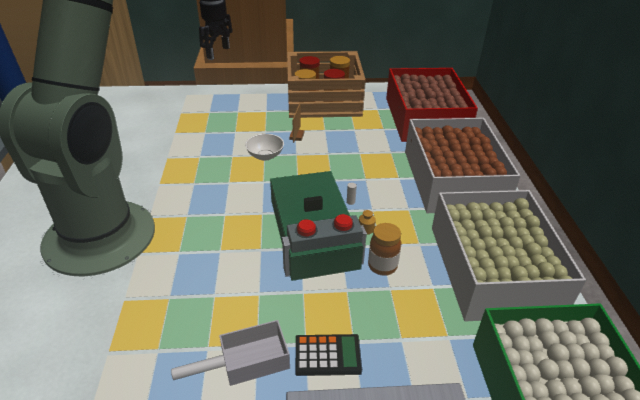

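Run:
```python
from h import *
from scipy.spatial.transform import Rotation as Ro
s=telemetry.observe();R=Ro.from_euler('xyz',s['tool_rot']).as_matrix();print(R.round(3))
n=np.array([.52095,-.1372,.143]);f=np.array([.60429,-.1235,.143]);print(proj("side",n),proj("side",f))
ex=(f-n)/np.linalg.norm(f-n);ey=np.array([-ex[1],ex[0],0]);print("yaw",np.degrees(np.arctan2(ex[1],ex[0])))
c=(n+f)/2;hp=c+ey*.098;hp[2]=.1;print("handle",hp,proj("top",hp),proj("side",hp))
print("jaw angle",np.degrees(np.arctan2(R[1,1],R[0,1])), "want",np.degrees(np.arctan2(ey[1],ey[0])))
for nm in("top","side"):
    im=cv2.imread(f"pics/{nm}0.png");h=cv2.cvtColor(im,cv2.COLOR_BGR2HSV)
    u,v=proj(nm,hp).astype(int);w=im[v-25:v+25,u-25:u+25].max(2)<45
    ys,xs=np.nonzero(w);print(nm,"dark",xs.mean()+u-25,ys.mean()+v-25,len(xs), plane(nm,(xs.mean()+u-25,ys.mean()+v-25),.1))
    # lid corners
    m=((h[...,0]>60)&(h[...,0]<90)&(h[...,1]>90)&(h[...,2]>30)).astype(np.uint8);m[:,:200]=0;m[:,420:]=0;m[:150]=0
    m=cv2.morphologyEx(m,cv2.MORPH_OPEN,np.ones((3,3)))
    cs=max(cv2.findContours(m,0,2)[0],key=cv2.contourArea);print(cv2.approxPolyDP(cs,4,True)[:,0].tolist())
    for p in cv2.approxPolyDP(cs,4,True)[:,0]: print(plane(nm,p.astype(float),.08).round(3),end=' ')
for a,b in (((372.3,207.1),(306.16,227.3)),((368.4,181.4),(343,222))):
    o,d=ray("top",a);p,e=ray("side",b);x=np.linalg.lstsq(np.c_[d,-e],p-o,rcond=None)[0];print("tri",o+d*x[0],p+e*x[1])
```

```text
[[-0.     0.441  0.897]
 [-0.001  0.897 -0.441]
 [-1.    -0.001  0.   ]]
[305.01209622 224.04080416] [341.85373436 218.83652451]
yaw 9.335181861864632
handle [ 0.54672344 -0.03364788  0.1       ] [339.59010526 200.07304291] [313.85747736 208.50096396]
jaw angle 63.82404128768552 want 99.33518186186464
top dark 333.5 205.5 2 [ 0.52806365 -0.01384919  0.1       ]
[[350, 176], [345, 181], [311, 181], [302, 191], [309, 195], [301, 198], [303, 216], [315, 220], [317, 229], [321, 223], [326, 228], [363, 222], [358, 186]]
[ 0.633 -0.068  0.08 ] [ 0.615 -0.052  0.08 ] [0.612 0.063 0.08 ] [0.577 0.093 0.08 ] [0.564 0.069 0.08 ] [0.553 0.095 0.08 ] [0.492 0.087 0.08 ] [0.48  0.046 0.08 ] [0.45  0.039 0.08 ] [0.47  0.026 0.08 ] [0.454 0.009 0.08 ] [ 0.478 -0.114  0.08 ] [ 0.599 -0.096  0.08 ] side dark 312.5589519650655 203.46288209606988 229 [ 0.54459946 -0.01426948  0.1       ]
[[330, 172], [272, 178], [284, 230], [302, 218], [346, 212]]
[0.601 0.143 0.08 ] [0.443 0.122 0.08 ] [ 0.473 -0.086  0.08 ] [ 0.517 -0.045  0.08 ] [ 0.627 -0.027  0.08 ] tri [ 0.52211598 -0.1382328   0.13388268] [ 0.52344831 -0.13815582  0.13403099]
tri [ 0.60598082 -0.12461828  0.13415726] [ 0.60716634 -0.12459972  0.13436708]
```

Request:
play_rows(
  deltas=[
    [8,-22,0,0,0,1.5,0],
    [15,-44,0,0,0,2.5,0],
    [16,-46,0,0,0,2.5,0],
    [16,-46,0,0,0,2.5,0],
    [16,-46,0,0,0,2.5,0],
    [16,-46,0,0,0,2.5,0],
    [16,-46,0,0,0,2.5,0],
    [16,-46,0,0,0,2.5,0],
  ],
  grip_force=30,
)

```text
clock: 1.1
position: [0.3949, 0.2173, 0.2033]
tool_rot: [-2.113, 1.571, -2.237]
force: [1.4, 0.3, 0.7]
grip_width: -0.0001
```

Run:
```python
import cv2,numpy as np
a=cv2.imread("pics/top0.png")[155:250,275:395];b=cv2.imread("pics/side0.png")[160:285,260:380]
a=cv2.resize(a,None,fx=4,fy=4,interpolation=2);b=cv2.resize(b,(480*1,500))[:380]
cv2.imwrite("pics/crop0.png",np.vstack([a]) if 0 else np.hstack([a[:, :400],b[:,:400]]))
```

```text
(no output)
```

View pics/crop0.png

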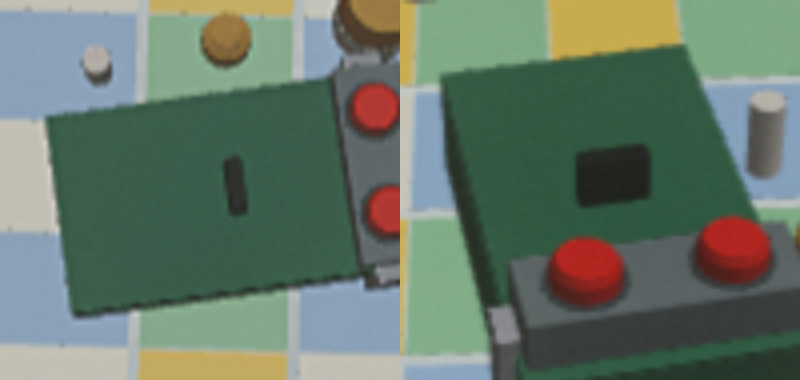

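Request:
play_rows(
  deltas=[
    [17,-47,0,0,0,2.1,0],
    [17,-47,0,0,0,2.1,0],
    [17,-47,0,0,0,2.1,0],
    [17,-47,0,0,0,2.1,0],
    [17,-47,0,0,0,2.1,0],
    [17,-47,-6,0,0,2,0],
    [16,-46,-12,0,0,2,0],
    [10,-28,-20,0,0,2,0],
  ],
)

```text
clock: 2.1
position: [0.5232, -0.1396, 0.1651]
tool_rot: [-0.915, 1.57, -0.753]
force: [0.1, 0.4, -0.0]
grip_width: -0.0001
```

Run:
```python
from h import *
s=telemetry.observe();print(s['clock'],s['position'],s['force'],s['qpos'],s['qd'].round(3))
a=save("top","top1.png");b=save("side","side1.png")
print(proj("side",s['position']),proj("top",s['position']))
r=lambda i:cv2.resize(i[:,:,::-1],None,fx=4,fy=4,interpolation=2)
cv2.imwrite("pics/c1.png",np.hstack([r(a[150:250,320:420]),r(b[140:240,270:370])]))
```

```text
2.1 [ 0.52316394 -0.13959486  0.16507897] [ 0.12026325  0.41151059 -0.0297501 ] [ 0.07220642  0.43826665  0.10538828  1.86628958 -0.05932217  0.83925655
  1.9401758 ] [ 0.426  0.41  -0.059 -0.15  -0.047 -0.246  0.688]
[306.05307714 217.1986149 ] [373.95378663 205.65320149]
```

View pics/c1.png

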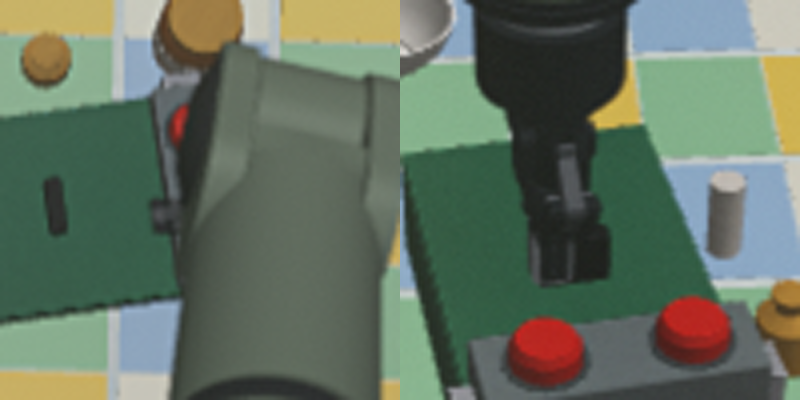

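Run:
```python
from h import *
s=telemetry.observe();print(s['clock'],s['position'],s['force'],s['qpos'],s['qd'].round(3))
b=save("side","side2.png");a=save("top","top2.png")
s=telemetry.observe();print(s['clock'],s['position'],s['force'],s['qd'].round(3))
print(proj("side",s['position']),proj("top",s['position']))
r=lambda i:cv2.resize(i[:,:,::-1],None,fx=4,fy=4,interpolation=2)
cv2.imwrite("pics/c2.png",np.hstack([r(a[150:250,320:420]),r(b[140:240,270:370])]))
print(plane("side",(312,210.5),.165))
```

```text
2.2 [ 0.52189601 -0.14025135  0.16329529] [-1.32779296  0.20936216 -0.20829276] [ 0.0730025   0.44090257  0.10591914  1.86757675 -0.05903891  0.83885326
  1.93917413] [-0.051 -0.046 -0.024  0.015 -0.004  0.031 -0.078]
2.3 [ 0.5222892  -0.13720452  0.16489775] [ 0.64177477  0.35185054 -0.01591114] [-0.026 -0.025 -0.007 -0.001 -0.002  0.003 -0.007]
[305.60588067 216.55554711] [373.18746046 205.91482489]
[ 0.53732805 -0.11750267  0.165     ]
```

View pics/c2.png

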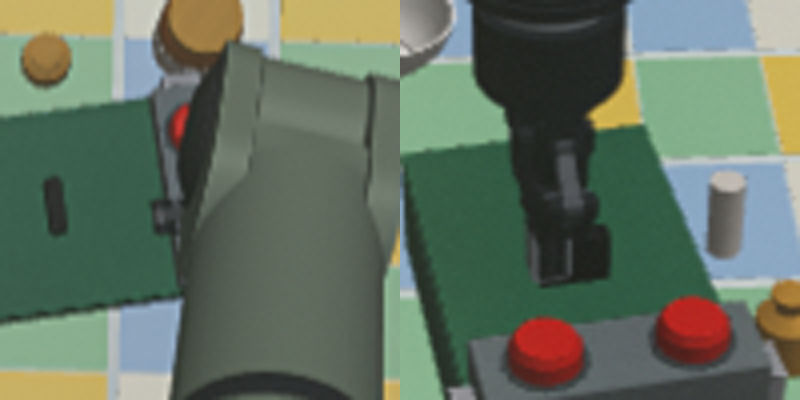

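Run:
```python
from h import *
def mk(n,f,p,c,R):
    im=cv2.imread(f);S=5;u,v=c;h=38
    cr=cv2.resize(im[v-h:v+h,u-h:u+h],None,fx=S,fy=S,interpolation=2)
    def d(q,col):
        a=(proj(n,q)-[u-h-.0,v-h])*S+S/2;cv2.circle(cr,tuple(int(t) for t in a),3,col,-1)
    d(p,(0,255,255))
    for a in(-.011,.011):
        for b in(-.0145,.0145): d(p+a*R[:,0]+b*R[:,1],(255,0,255)); d(p+a*R[:,0]+b*R[:,1]+[0,0,.05],(255,255,0))
    return cr
def ax(jaw): 
    j=np.radians(jaw);y=np.array([np.cos(j),np.sin(j),0]);return np.c_[np.cross(y,[0,0,1]),y]
p0=np.array([.2755,.5606,.2028-.013]);p1=telemetry.observe()['position']
c=mk("side","pics/side0.png",p0,(213,45),ax(63.8));d=mk("side","pics/side2.png",p1,(309,205),ax(99.3))
cv2.imwrite("pics/m.png",np.hstack([c,d]));print(proj("side",p0),proj("top",p0),proj("top",(0,0,0)),proj("side",(0,0,0)))
from scipy.spatial.transform import Rotation as Ro
print(Ro.from_euler('xyz',telemetry.observe()['tool_rot']).as_matrix().round(3))
```

```text
[219.25536962  70.14395064] [143.52451217 279.62626422] [324.95816287 363.72721138] [ 98.22018801 236.25212473]
[[-0.001 -0.161  0.987]
 [ 0.     0.987  0.161]
 [-1.     0.    -0.001]]
```

View pics/m.png

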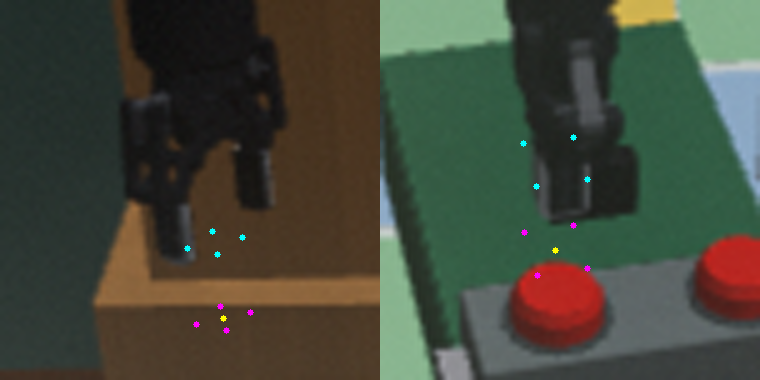

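Request:
play_rows(
  deltas=[
    [0,0,-5,0,0,0,0],
    [0,0,-5,0,0,0,0],
    [0,0,-5,0,0,0,0],
    [0,0,0,0,0,0,0],
  ],
)

```text
clock: 2.8
position: [0.5225, -0.1369, 0.1501]
tool_rot: [2.838, 1.57, 3.001]
force: [-0.5, -0.5, -0.2]
grip_width: -0.0
```

Run:
```python
from h import *
s=telemetry.observe();print(s['clock'],s['position'],s['force'])
b=save("side","side3.png")
cv2.imwrite("pics/c3.png",cv2.resize(b[150:250,260:380][:,:,::-1],None,fx=5,fy=5,interpolation=2))
```

```text
2.8 [ 0.52249354 -0.13685386  0.15007061] [-0.54672703 -0.47344546 -0.16978607]
```

View pics/c3.png

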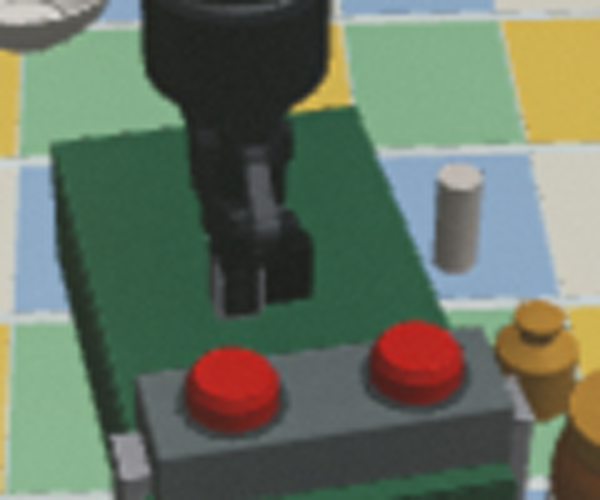

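Request:
play_rows(
  deltas=[
    [0,0,-4,0,0,0,0],
    [0,0,-4,0,0,0,0],
    [0,0,-2,0,0,0,0],
    [0,0,-2,0,0,0,0],
    [0,0,0,0,0,0,0],
  ],
)

```text
clock: 3.48
position: [0.5226, -0.1371, 0.1383]
tool_rot: [3.015, 1.571, -3.105]
force: [0.9, 0.3, 0.1]
grip_width: 0.0001
```

Run:
```python
from h import *
F=[]
for i in range(3):
    b=vision.grab_frame("side");F.append(telemetry.observe()['force'])
s=telemetry.observe();print(s['clock'],s['position'],np.array(F).round(2))
cv2.imwrite("pics/side4.png",b[:,:,::-1])
for f in("side0","side2","side3","side4"):
    im=cv2.imread(f"pics/{f}.png").astype(int);m=((im[...,2]>100)&(im[...,1]<70)).astype(np.uint8)
    k,_,st,c=cv2.connectedComponentsWithStats(m[200:240,290:360]);print(f,[(st[i].tolist(),c[i].round(1)) for i in range(1,k) if st[i,4]>50])
cv2.imwrite("pics/c4.png",cv2.resize(b[150:250,260:380][:,:,::-1],None,fx=5,fy=5,interpolation=2))
```

```text
3.625 [ 0.52276942 -0.13711101  0.1384944 ] [[ 0.08 -0.64  0.  ]
 [-0.27  0.39  0.22]
 [-0.4   0.23 -0.1 ]]
side0 [([45, 14, 18, 16, 193], array([53.9, 20.8])), ([8, 19, 18, 16, 207], array([16.9, 26.2]))]
side2 [([45, 14, 18, 16, 198], array([53.8, 21. ])), ([8, 19, 18, 17, 214], array([16.8, 26.4]))]
side3 [([45, 14, 18, 16, 200], array([53.8, 21. ])), ([8, 19, 18, 17, 216], array([16.8, 26.4]))]
side4 [([45, 14, 18, 16, 200], array([53.8, 21.1])), ([8, 19, 18, 17, 216], array([16.8, 26.4]))]
```

View pics/c4.png

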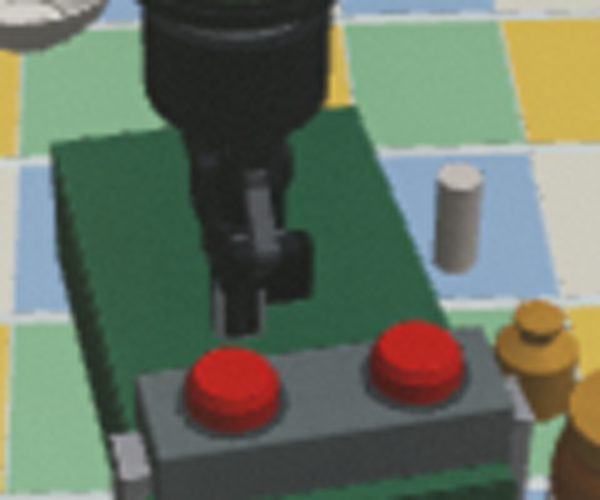

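Run:
```python
from h import *
im=cv2.imread("pics/top0.png");c=im[255:305,100:165]
c=cv2.resize(np.clip(c.astype(int)*2,0,255).astype(np.uint8),None,fx=8,fy=8,interpolation=2)
j=np.radians(63.8);y=np.array([np.cos(j),np.sin(j),0]);p=np.array([.2755,.5606,.2158])
for q,col in((p,(0,255,255)),(p+.0425*y,(255,0,255)),(p-.0425*y,(255,0,255))):
    a=(proj("top",q)-[100,255])*8+4;cv2.circle(c,tuple(int(t) for t in a),4,col,-1);print(proj("top",q),proj("side",q))
im=cv2.imread("pics/side0.png");d=im[10:85,180:255];d=cv2.resize(np.clip(d.astype(int)*3,0,255).astype(np.uint8),(400,400),interpolation=2)[:, :270]
cv2.imwrite("pics/t0.png",np.hstack([c,d]))
```

```text
[140.02616211 280.07835701] [218.35154081  62.43079638]
[127.75714345 273.35109452] [225.30126578  57.43434952]
[152.34316079 286.83192756] [211.1287956   67.62352888]
```

View pics/t0.png

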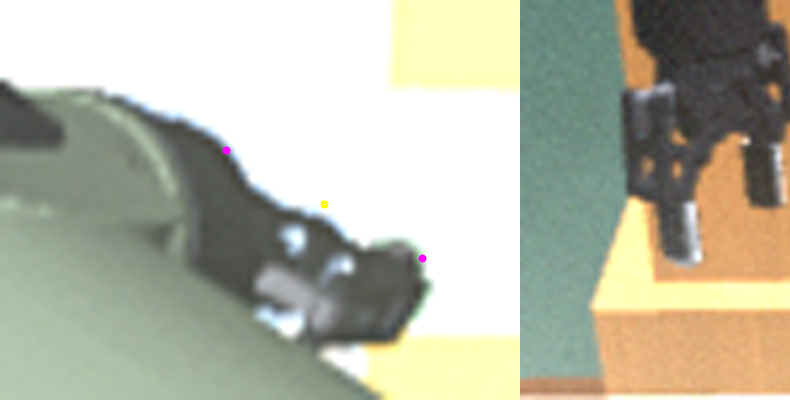

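Request:
play_rows(
  deltas=[
    [0,0,-3,0,0,0,0],
    [0,0,-3,0,0,0,0],
    [0,0,-2,0,0,0,0],
    [0,0,-2,0,0,0,0],
    [0,0,0,0,0,0,0],
  ],
)

```text
clock: 4.25
position: [0.5226, -0.1371, 0.1282]
tool_rot: [3.049, 1.571, -3.071]
force: [-0.2, 0.1, -0.1]
grip_width: 0.0001
```

```bash
cat > red.py <<'E'
from h import *
import sys
F=[]
for i in range(2):
    b=vision.grab_frame("side");F.append(telemetry.observe()['force'])
s=telemetry.observe();print(s['clock'],s['position'],np.array(F).round(2))
f=sys.argv[1];cv2.imwrite(f"pics/{f}.png",b[:,:,::-1])
im=b.astype(int);m=((im[...,0]>100)&(im[...,1]<70)).astype(np.uint8)
k,_,st,c=cv2.connectedComponentsWithStats(m[200:240,290:360]);print(f,[(st[i].tolist(),c[i].round(1)) for i in range(1,k) if st[i,4]>30])
cv2.imwrite(f"pics/{f}c.png",cv2.resize(b[150:250,260:380][:,:,::-1],None,fx=5,fy=5,interpolation=2))
E
python3 red.py side5
```

```text
4.35 [ 0.52268658 -0.13711576  0.12839938] [[ 0.39 -0.26 -0.34]
 [ 0.06 -0.02 -0.88]]
side5 [([45, 14, 18, 16, 200], array([53.7, 21.1])), ([8, 20, 18, 16, 203], array([16.8, 26.8]))]
```

Request:
play_rows(
  deltas=[
    [0,0,-3,0,0,0,0],
    [0,0,-3,0,0,0,0],
    [0,0,-2,0,0,0,0],
    [0,0,-1,0,0,0,0],
    [0,0,0,0,0,0,0],
  ],
)

```text
clock: 4.97
position: [0.5227, -0.1371, 0.1193]
tool_rot: [2.943, 1.571, 3.105]
force: [0.5, 0.3, -0.8]
grip_width: -0.0003
```

```bash
python3 red.py side6
```

```text
5.075 [ 0.52273332 -0.13713978  0.11945632] [[ 0.67 -0.39  0.48]
 [ 0.04 -0.71 -0.46]]
side6 [([45, 14, 18, 16, 201], array([53.8, 21.1])), ([8, 21, 18, 15, 172], array([16.8, 27.8]))]
```

View pics/side6c.png

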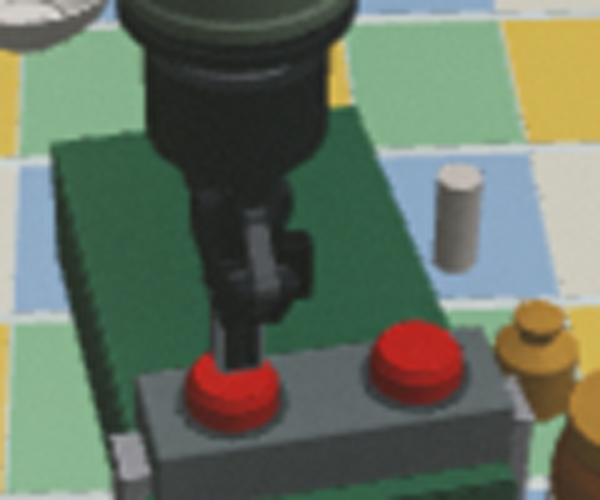

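Request:
play_rows(
  deltas=[
    [0,0,-1.5,0,0,0,0],
    [0,0,-1.5,0,0,0,0],
    [0,0,0,0,0,0,0],
  ],
)

```text
clock: 5.45
position: [0.5226, -0.1371, 0.1163]
tool_rot: [2.917, 1.571, 3.079]
force: [-0.1, 0.4, 0.3]
grip_width: -0.0001
```

Request:
play_rows(
  deltas=[
    [0,0,-1,0,0,0,0],
    [0,0,-1,0,0,0,0],
    [0,0,0,0,0,0,0],
  ],
)

```text
clock: 5.82
position: [0.5227, -0.1371, 0.1144]
tool_rot: [-0.92, 1.571, -0.758]
force: [-0.5, -0.1, 0.4]
grip_width: 0.0001
```

```bash
python3 red.py side7
```

```text
5.925 [ 0.52275512 -0.13711645  0.11443779] [[ 0.02 -1.04  0.85]
 [ 0.04  0.64 -0.26]]
side7 [([45, 14, 18, 16, 200], array([53.8, 21. ])), ([8, 21, 18, 15, 152], array([16.7, 28.2]))]
```

Request:
play_rows(
  deltas=[
    [0,0,-1,0,0,0,0],
    [0,0,-1,0,0,0,0],
    [0,0,0,0,0,0,0],
  ],
)

```text
clock: 6.3
position: [0.5228, -0.1371, 0.1123]
tool_rot: [-0.938, 1.571, -0.775]
force: [0.3, -0.4, 1.3]
grip_width: -0.0004
```

Request:
play_rows(
  deltas=[
    [0,0,-1,0,0,0,0],
    [0,0,-1,0,0,0,0],
    [0,0,0,0,0,0,0],
  ],
)

```text
clock: 6.68
position: [0.5227, -0.1371, 0.1103]
tool_rot: [-0.579, 1.571, -0.416]
force: [0.3, 0.7, 1.6]
grip_width: 0.0
```

```bash
python3 red.py side8
```

```text
6.775 [ 0.52271086 -0.13712315  0.11040294] [[ 0.39 -0.22  1.91]
 [ 0.34 -0.29  1.77]]
side8 [([45, 14, 18, 16, 200], array([53.8, 21. ])), ([8, 22, 18, 14, 148], array([16.4, 29.2]))]
```

Request:
play_rows(
  deltas=[
    [0,0,-1,0,0,0,0],
    [0,0,-1,0,0,0,0],
    [0,0,0,0,0,0,0],
  ],
)

```text
clock: 7.15
position: [0.5227, -0.1371, 0.1084]
tool_rot: [-0.175, 1.571, -0.013]
force: [0.3, 0.1, 3.0]
grip_width: -0.0001
```

```bash
python3 red.py side9
```

```text
7.25 [ 0.52272501 -0.13710068  0.10842201] [[0.53 0.42 2.99]
 [0.77 0.48 2.45]]
side9 [([45, 14, 18, 16, 201], array([53.8, 21.1])), ([8, 23, 18, 13, 142], array([16.4, 29.6]))]
```

View pics/side9c.png

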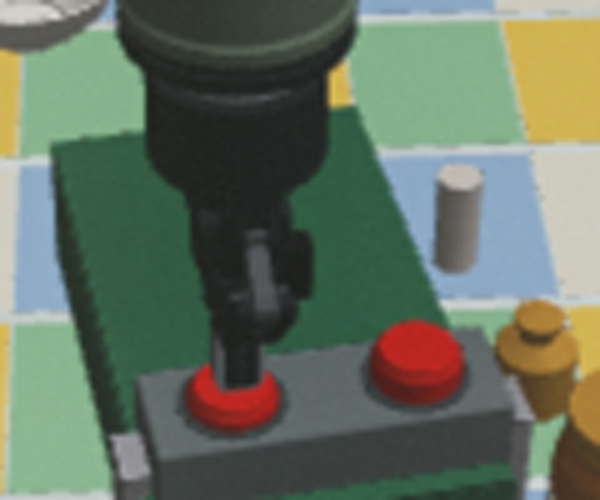

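Request:
play_rows(
  deltas=[
    [0,0,-1,0,0,0,0],
    [0,0,-0.5,0,0,0,0],
    [0,0,0,0,0,0,0],
  ],
)

```text
clock: 7.62
position: [0.5227, -0.1371, 0.107]
tool_rot: [-0.483, 1.571, -0.32]
force: [-1.1, -0.1, 6.2]
grip_width: 0.0002
```

Request:
play_rows(
  deltas=[
    [0,0,-1,0,0,0,0],
    [0,0,-1,0,0,0,0],
    [0,0,0,0,0,0,0],
  ],
)

```text
clock: 8.0
position: [0.5227, -0.1371, 0.105]
tool_rot: [-0.161, 1.571, 0.001]
force: [-1.8, 0.5, 8.0]
grip_width: -0.0
```

Run:
```python
from h import *
b=save("side","side10.png");s=telemetry.observe();print(s['clock'],s['position'],s['force'])
p=np.array([.5225,-.138,.143]);g=proj("side",p)[1]-proj("side",p-[0,0,.01])[1];print("px/10mm",g)
for i in (0,2,3,4,5,6,7,8,9,10):
    im=cv2.imread(f"pics/side{i}.png").astype(float);r=im[...,2]-im[...,1]
    out=[]
    for c in (298,299,300,301,313,314,315):
        col=r[205:243,c];out.append(col.clip(0,150).sum()/150)   # red column length
    print(i,np.round(out,2),round(sum(out),2))
```

```text
8.05 [ 0.52276217 -0.13709473  0.10507041] [-1.4030912  -0.17355615  7.52841854]
px/10mm -3.3492111001263822
0 [3.73 6.59 8.58 9.97 9.14 6.75 3.26] 48.01
2 [ 3.99  6.95  8.97 10.54  9.62  7.08  3.43] 50.58
3 [ 3.99  6.96  9.01 10.56  9.67  7.13  3.45] 50.78
4 [ 3.99  7.07  9.02 10.55  9.69  7.2   3.47] 51.0
5 [ 4.01  7.02  9.09 10.63  9.73  7.17  3.49] 51.15
6 [ 4.    7.03  9.11 10.39  9.65  7.25  3.48] 50.92
7 [ 4.01  6.97  9.14 10.23  9.63  7.21  3.09] 50.28
8 [3.71 6.72 8.7  9.59 8.93 6.64 2.79] 47.09
9 [3.44 6.41 8.55 9.59 8.5  6.11 2.44] 45.04
10 [3.19 6.09 8.22 9.19 7.99 5.71 2.15] 42.55
```

Request:
play_rows(
  deltas=[
    [0,0,3,0,0,0,0],
    [0,0,3,0,0,0,0],
    [0,0,1.5,0,0,0,0],
    [0,0,0,0,0,0,0],
  ],
)

```text
clock: 8.55
position: [0.5227, -0.1371, 0.1124]
tool_rot: [-1.024, 1.571, -0.861]
force: [0.4, -0.7, 0.7]
grip_width: 0.0001
```

```bash
cat > f.py <<'E'
from h import *
import sys
F=[]
for i in range(8):
    b=vision.grab_frame("side");F.append(telemetry.observe()['force'][2])
s=telemetry.observe();print(s['clock'],s['position'],np.mean(F).round(2),(np.std(F)/8**.5).round(2))
cv2.imwrite(f"pics/{sys.argv[1]}.png",b[:,:,::-1]);r=b[...,0].astype(float)-b[...,1]
print([round(float(r[205:243,c].clip(0,150).sum()/150),2) for c in (298,299,300,301,313,314,315)], [round(float(r[200:235,c].clip(0,150).sum()/150),2) for c in (335,336,337,338,350,351,352)])
E
python3 f.py a1
```

```text
8.95 [ 0.52269197 -0.13710727  0.11234342] 1.29 0.14
[3.71, 6.75, 8.73, 9.95, 9.1, 6.69, 3.17] [3.87, 6.61, 8.63, 10.11, 8.93, 6.52, 2.42]
```

Request:
play_rows(
  deltas=[
    [0,0,2,0,0,0,0],
    [0,0,0,0,0,0,0],
  ],
)

```text
clock: 9.2
position: [0.5226, -0.1371, 0.1145]
tool_rot: [2.972, 1.571, 3.135]
force: [0.0, 0.2, 1.4]
grip_width: -0.0003
```

```bash
python3 f.py a2
```

```text
9.6 [ 0.52261116 -0.13707464  0.11434054] 1.34 0.17
[3.94, 6.93, 9.16, 10.19, 9.63, 7.17, 3.04] [3.95, 6.6, 8.6, 10.11, 8.93, 6.52, 2.46]
```

Request:
play_rows(
  deltas=[
    [0,0,-2.5,0,0,0,0],
    [0,0,-2.5,0,0,0,0],
    [0,0,-2.5,0,0,0,0],
    [0,0,-2,0,0,0,0],
    [0,0,-1,0,0,0,0],
    [0,0,0,0,0,0,0],
  ],
)

```text
clock: 10.35
position: [0.5228, -0.1371, 0.104]
tool_rot: [-0.128, 1.571, 0.034]
force: [-1.2, 0.1, 8.8]
grip_width: 0.0003
```

Request:
play_rows(
  deltas=[
    [0,0,-0.5,0,0,0,0],
    [0,0,-0.5,0,0,0,0],
    [0,0,0,0,0,0,0],
  ],
)

```text
clock: 10.72
position: [0.5228, -0.1371, 0.103]
tool_rot: [-0.331, 1.571, -0.168]
force: [-1.6, 1.3, 8.9]
grip_width: -0.0
```

Request:
play_rows(
  deltas=[
    [0,0,-0.5,0,0,0,0],
    [0,0,0,0,0,0,0],
  ],
)

```text
clock: 10.98
position: [0.5228, -0.1371, 0.1025]
tool_rot: [-0.157, 1.571, 0.005]
force: [-1.1, 1.7, 8.6]
grip_width: 0.0003
```

Request:
play_rows(
  deltas=[
    [0,0,-0.5,0,0,0,0],
    [0,0,0,0,0,0,0],
  ],
)

```text
clock: 11.22
position: [0.5228, -0.1371, 0.1021]
tool_rot: [-0.252, 1.571, -0.089]
force: [-2.2, 0.6, 9.0]
grip_width: -0.0001
```

Request:
play_rows(
  deltas=[
    [0,0,-0.4,0,0,0,0],
    [0,0,0,0,0,0,0],
  ],
)

```text
clock: 11.48
position: [0.5228, -0.1371, 0.1017]
tool_rot: [-0.309, 1.571, -0.146]
force: [-2.5, 1.0, 9.1]
grip_width: -0.0001
```

Request:
play_rows(
  deltas=[
    [0,0,-0.5,0,0,0,0],
    [0,0,0,0,0,0,0],
  ],
)

```text
clock: 11.72
position: [0.5228, -0.1371, 0.1012]
tool_rot: [-0.21, 1.571, -0.047]
force: [-1.5, -0.1, 8.6]
grip_width: 0.0001
```

Request:
play_rows(
  deltas=[
    [0,0,-0.5,0,0,0,0],
    [0,0,0,0,0,0,0],
  ],
)

```text
clock: 11.98
position: [0.5228, -0.1372, 0.1007]
tool_rot: [-0.238, 1.57, -0.075]
force: [-1.9, -0.0, 9.5]
grip_width: 0.0002
```

Request:
play_rows(
  deltas=[
    [0,0,-0.4,0,0,0,0],
    [0,0,0,0,0,0,0],
  ],
)

```text
clock: 12.22
position: [0.5228, -0.1371, 0.1003]
tool_rot: [-0.168, 1.571, -0.005]
force: [-2.4, 0.7, 10.9]
grip_width: -0.0001
```

Request:
play_rows(
  deltas=[
    [0,0,-0.4,0,0,0,0],
    [0,0,0,0,0,0,0],
  ],
)

```text
clock: 12.48
position: [0.5228, -0.1371, 0.1]
tool_rot: [-0.251, 1.57, -0.088]
force: [-1.6, 0.3, 10.8]
grip_width: -0.0002
```

Request:
play_rows(
  deltas=[
    [0,0,-0.4,0,0,0,0],
    [0,0,0,0,0,0,0],
  ],
)

```text
clock: 12.72
position: [0.5228, -0.1371, 0.0995]
tool_rot: [-0.187, 1.571, -0.025]
force: [-2.5, 1.1, 9.9]
grip_width: -0.0001
```

Request:
play_rows(
  deltas=[
    [0,0,-0.4,0,0,0,0],
    [0,0,0,0,0,0,0],
  ],
)

```text
clock: 12.98
position: [0.5228, -0.1371, 0.0992]
tool_rot: [-0.3, 1.57, -0.137]
force: [-3.0, 0.8, 10.8]
grip_width: -0.0004
```

Request:
play_rows(
  deltas=[
    [0,0,-0.4,0,0,0,0],
    [0,0,0,0,0,0,0],
  ],
)

```text
clock: 13.22
position: [0.5228, -0.1371, 0.0988]
tool_rot: [-0.21, 1.57, -0.047]
force: [-2.2, 0.0, 12.4]
grip_width: -0.0003
```

```bash
python3 f.py a3
```

```text
13.625 [ 0.52278101 -0.13717467  0.09885765] 12.11 0.11
[0.94, 4.38, 6.67, 7.4, 3.65, 0.55, 0.0] [3.93, 6.67, 8.64, 10.18, 8.98, 6.59, 2.42]
```

Request:
play_rows(
  deltas=[
    [0,0,-0.4,0,0,0,0],
    [0,0,0,0,0,0,0],
  ],
)

```text
clock: 13.88
position: [0.5229, -0.1371, 0.0986]
tool_rot: [-0.142, 1.57, 0.021]
force: [-5.0, 1.4, 15.3]
grip_width: 0.0
```

Request:
play_rows(
  deltas=[
    [0,0,-0.3,0,0,0,0],
    [0,0,0,0,0,0,0],
  ],
)

```text
clock: 14.12
position: [0.5229, -0.1371, 0.0985]
tool_rot: [-0.155, 1.57, 0.007]
force: [-5.7, 1.5, 19.8]
grip_width: 0.0
```

Request:
play_rows(
  deltas=[
    [0,0,3,0,0,0,0],
    [0,0,4,0,0,0,0],
    [0,0,5,0,0,0,0],
    [0,0,5,0,0,0,0],
    [0,0,5,0,0,0,0],
    [0,0,0,0,0,0,0],
  ],
)

```text
clock: 14.88
position: [0.5228, -0.1371, 0.12]
tool_rot: [-0.372, 1.57, -0.21]
force: [0.3, -0.2, 0.0]
grip_width: 0.0002
```

Request:
play_rows(
  deltas=[
    [0,0,-4,0,0,0,0],
    [0,0,-3,0,0,0,0],
    [0,0,-2.2,0,0,0,0],
    [0,0,0,0,0,0,0],
  ],
)

```text
clock: 15.38
position: [0.5227, -0.1371, 0.1104]
tool_rot: [2.811, 1.571, 2.974]
force: [-2.0, 1.4, 6.1]
grip_width: 0.0001
```

```bash
python3 f.py a4
```

```text
15.775 [ 0.52261227 -0.13706873  0.11051004] 6.1 0.11
[3.75, 6.69, 8.7, 9.51, 8.88, 6.64, 2.76] [3.89, 6.65, 8.63, 10.08, 8.95, 6.55, 2.47]
```

Request:
play_rows(
  deltas=[
    [0,0,10,0,0,0,0],
    [0,0,20,0,0,0,0],
    [5,30,0,0,0,0,85],
    [5,31,0,0,0,0,85],
    [5,31,0,0,0,0,85],
    [5,30,-10,0,0,0,85],
    [0,0,-20,0,0,0,85],
    [0,0,-20,0,0,0,85],
  ],
)

```text
clock: 16.77
position: [0.5428, -0.0147, 0.0904]
tool_rot: [-0.165, 1.571, -0.001]
force: [0.9, -0.9, -0.5]
grip_width: 0.0851
```

Run:
```python
from h import *
s=telemetry.observe();print(s['clock'],s['position'],s['force'],s['grip_width'])
b=save("side","sideg.png");a=save("top","topg.png")
r=lambda i:cv2.resize(i[:,:,::-1],None,fx=4,fy=4,interpolation=2)
cv2.imwrite("pics/g.png",np.hstack([r(a[150:250,300:400]),r(b[140:240,270:370])]))
```

```text
16.775 [ 0.54278987 -0.01467697  0.09043448] [ 0.85954057 -0.89186671 -0.54893364] 0.0851220821064189
```

View pics/g.png

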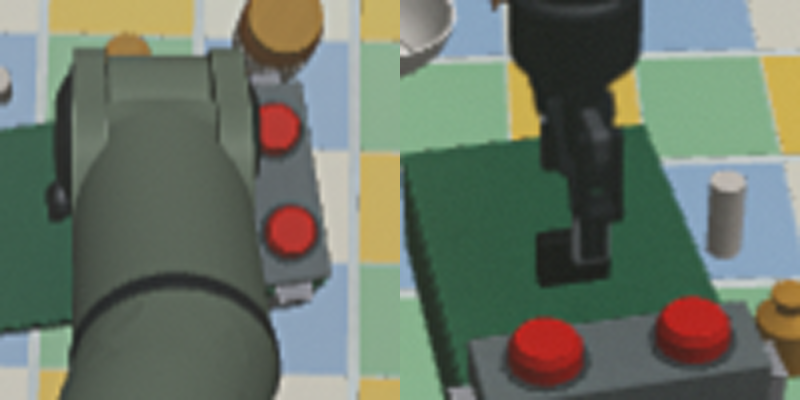

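Run:
```python
from h import *
o,d=ray("side",(318,205.5))
for y in(-.05,-.06,-.07): print(o+d*(y-o[1])/d[1])
for q in ((.543,-.015,.115),(.5442,-.022,.08),(.5442,-.022,.115)): print(proj("side",q))
```

```text
[ 0.55547079 -0.05        0.12273394]
[ 0.55472925 -0.06        0.13106024]
[ 0.55398772 -0.07        0.13938654]
[311.96788966 198.92844891]
[312.50259449 211.6901894 ]
[312.61243695 200.72441724]
```

Request:
play_rows(
  deltas=[
    [0,-5,-10,0,0,0,85],
    [0,0,-10,0,0,0,85],
    [0,0,-8,0,0,0,85],
    [0,0,0,0,0,0,85],
  ],
)

```text
clock: 17.38
position: [0.5424, -0.0201, 0.0621]
tool_rot: [3.015, 1.57, -3.105]
force: [-0.1, -0.3, -1.0]
grip_width: 0.0853
```

Request:
play_rows(
  deltas=[
    [0,0,0,0,0,0,50],
    [0,0,0,0,0,0,35],
    [0,0,0,0,0,0,25],
  ],
  grip_force=20,
)

```text
clock: 17.75
position: [0.5428, -0.02, 0.0628]
tool_rot: [-0.043, 1.57, 0.12]
force: [0.2, 0.4, 0.4]
grip_width: 0.0317
```

Request:
play_rows(
  deltas=[
    [0,0,0,0,0,0,20],
    [0,0,0,0,0,0,16],
    [0,0,0,0,0,0,16],
  ],
)

```text
clock: 18.12
position: [0.542, -0.0146, 0.0632]
tool_rot: [1.683, 1.565, 1.85]
force: [-11.8, 30.2, 20.0]
grip_width: 0.0162
```

```bash
cat > lid.py <<'E'
from h import *
import sys
b=vision.grab_frame("side");s=telemetry.observe();print(s['clock'],s['position'],s['force'].round(2),s['grip_width'])
cv2.imwrite(f"pics/{sys.argv[1]}.png",b[:,:,::-1])
# far (box +y) lid edge at centre column strip vs start
for f in("sideg",sys.argv[1]):
    im=cv2.imread(f"pics/{f}.png");h=cv2.cvtColor(im,cv2.COLOR_BGR2HSV)
    m=((h[...,0]>70)&(h[...,0]<90)&(h[...,1]>90)&(h[...,2]>40)&(h[...,2]<130));print(f,[int(np.argmax(m[100:210,c])+100) for c in (280,284,288,330,334)])
E
python3 lid.py l1
```

```text
18.175 [ 0.54198081 -0.01453591  0.06316133] [-12.23  31.84  19.41] 0.01631772024874408
sideg [178, 177, 176, 172, 181]
l1 [178, 177, 176, 172, 181]
```

Request:
play_rows(
  deltas=[
    [0,0,2,0,0,0,25],
    [-1,4,4,0,0,0,25],
    [0,2,0,0,0,0,25],
  ],
)

```text
clock: 18.55
position: [0.5419, -0.0142, 0.0689]
tool_rot: [-0.5, 1.57, -0.338]
force: [0.4, 0.2, 0.1]
grip_width: 0.0252
```

```bash
python3 lid.py l2
```

```text
18.6 [ 0.54184644 -0.01388681  0.06875833] [ 0.18  1.3  -0.53] 0.0250964365199837
sideg [178, 177, 176, 172, 181]
l2 [177, 177, 176, 172, 181]
```

Request:
play_rows(
  deltas=[
    [0,0,0,0,0,0,20],
    [0,0,0,0,0,0,18],
    [0,0,0,0,0,0,18],
  ],
)

```text
clock: 18.98
position: [0.5417, -0.0142, 0.0685]
tool_rot: [-2.556, 1.571, -2.394]
force: [0.3, -0.6, 0.3]
grip_width: 0.018
```

Request:
play_rows(
  deltas=[
    [0,0,0,0,0,0,16],
    [0,0,0,0,0,0,16],
  ],
)

```text
clock: 19.23
position: [0.5417, -0.0141, 0.0686]
tool_rot: [-2.053, 1.571, -1.89]
force: [0.3, 0.3, 0.4]
grip_width: 0.0155
```

Request:
play_rows(
  deltas=[
    [0,0,0,0,0,0,13],
    [0,0,0,0,0,0,10],
    [0,0,0,0,0,0,10],
  ],
)

```text
clock: 19.6
position: [0.5416, -0.0132, 0.0687]
tool_rot: [1.686, 1.57, 1.849]
force: [-2.6, 5.0, 3.7]
grip_width: 0.0133
```

Request:
play_rows(
  deltas=[
    [-0.3,2,0,0,0,0,10],
    [-0.3,2,0,0,0,0,10],
    [0,0,0,0,0,0,10],
  ],
)

```text
clock: 19.98
position: [0.541, -0.01, 0.0687]
tool_rot: [-2.726, 1.571, -2.563]
force: [-2.0, -0.1, 5.2]
grip_width: 0.0139
```

Request:
play_rows(
  deltas=[
    [-0.3,2,0,0,0,0,10],
    [-0.5,3,0,0,0,0,10],
    [0,0,0,0,0,0,10],
  ],
)

```text
clock: 20.35
position: [0.5401, -0.0048, 0.0687]
tool_rot: [2.352, 1.571, 2.515]
force: [-3.4, 0.6, 6.4]
grip_width: 0.014
```

Request:
play_rows(
  deltas=[
    [-1,5,0.3,0,0,0,10],
    [-2,10,0.2,0,0,0,10],
    [-1,8,0,0,0,0,10],
    [0,0,0,0,0,0,10],
  ],
)

```text
clock: 20.85
position: [0.5361, 0.0192, 0.0688]
tool_rot: [2.08, 1.57, 2.244]
force: [3.8, 2.0, -13.2]
grip_width: 0.0135
```

```bash
python3 lid.py l3
```

```text
20.9 [0.53617718 0.01865461 0.06877017] [  4.93   2.34 -14.44] 0.013417175710125122
sideg [178, 177, 176, 172, 181]
l3 [171, 170, 169, 171, 181]
```

Request:
play_rows(
  deltas=[
    [0,5,-0.2,0,0,0,10],
    [-1.2,10,-0.1,0,0,0,10],
    [-2,13,0,0,0,0,10],
    [-2,13,0,0,0,0,10],
    [-2,12,0,0,0,0,10],
    [-1.2,7,0,0,0,0,10],
    [0,0,0,0,0,0,10],
  ],
)

```text
clock: 21.78
position: [0.5261, 0.0784, 0.0687]
tool_rot: [3.069, 1.568, -3.05]
force: [-8.7, 0.3, 0.9]
grip_width: 0.0137
```

```bash
python3 lid.py l4
```

```text
21.825 [0.52620502 0.07814787 0.06868495] [-8.07  0.01  0.66] 0.013449668279285905
sideg [178, 177, 176, 172, 181]
l4 [158, 157, 157, 170, 181]
```

Request:
play_rows(
  deltas=[
    [-1,5,0,0,0,0,10],
    [-1.8,10,0,0,0,0,10],
    [-1.8,11,0,0,0,0,10],
    [-1.8,11,0,0,0,0,10],
    [-1.2,7,0,0,0,0,10],
    [-0.6,4,0,0,0,0,10],
    [0,0,0,0,0,0,10],
  ],
)

```text
clock: 22.7
position: [0.5181, 0.1261, 0.0687]
tool_rot: [-3.125, 1.568, -2.962]
force: [-7.5, 0.9, -0.0]
grip_width: 0.0132
```

```bash
python3 lid.py l5
```

```text
22.75 [0.51818222 0.12602923 0.06871354] [-7.99 -0.26  0.2 ] 0.01341079942687109
sideg [178, 177, 176, 172, 181]
l5 [148, 148, 147, 171, 181]
```

Request:
play_rows(
  deltas=[
    [-1,3,0,0,0,0,10],
    [-0.4,2,0,0,0,0,10],
    [0,0,0,0,0,0,10],
  ],
)

```text
clock: 23.12
position: [0.5174, 0.131, 0.0687]
tool_rot: [-3.108, 1.569, -2.945]
force: [-5.6, -0.1, -1.9]
grip_width: 0.0134
```

Request:
play_rows(
  deltas=[
    [-0.4,1,0,0,0,0,10],
    [0,0,0,0,0,0,20],
    [0,0,0,0,0,0,35],
    [0,0,0,0,0,0,50],
    [0,0,10,0,0,0,50],
    [0,0,25,0,0,0,50],
    [0,0,35,0,0,0,50],
    [0,0,40,0,0,0,50],
  ],
)

```text
clock: 24.12
position: [0.5177, 0.1318, 0.1804]
tool_rot: [-2.522, 1.571, -2.359]
force: [-0.0, 0.2, 0.0]
grip_width: 0.0499
```

Request:
play_rows(
  deltas=[
    [-5,40,5,0,0,0,50],
    [-5,45,0,0,0,0,50],
    [-5,45,0,0,0,0,50],
    [-5,45,0,0,0,0,50],
    [-5,45,0,0,0,0,50],
    [-5,30,0,0,0,0,50],
    [0,0,0,0,0,0,50],
  ],
)

```text
clock: 25.0
position: [0.4867, 0.3844, 0.1841]
tool_rot: [1.613, 1.57, 1.779]
force: [0.5, -0.9, 0.9]
grip_width: 0.0503
```

```bash
python3 lid.py l6
python3 - <<'E'
from h import *
a=save("top","topf.png").astype(int)
i0=cv2.imread("pics/top0.png")[:,:,::-1].astype(int)
# dark handle blob on lid; lid far edge
h=cv2.cvtColor(a.astype(np.uint8),cv2.COLOR_RGB2HSV)
m=((a.max(2)<55)).astype(np.uint8);m[:, :230]=0;m[:,400:]=0;m[:160]=0;m[240:]=0
k,_,st,c=cv2.connectedComponentsWithStats(m)
for i in range(1,k):
    if st[i,4]>12: print("dark",st[i].tolist(),c[i].round(1),plane("top",c[i],.115).round(4))
# changed regions vs start
d=(np.abs(a-i0).max(2)>40).astype(np.uint8);d=cv2.morphologyEx(d,cv2.MORPH_OPEN,np.ones((3,3)))
k,_,st,c=cv2.connectedComponentsWithStats(d);print([st[i].tolist() for i in range(1,k) if st[i,4]>15])
b0=cv2.imread("pics/side0.png").astype(int);b=cv2.imread("pics/l6.png").astype(int)
d=(np.abs(b-b0).max(2)>40).astype(np.uint8);d=cv2.morphologyEx(d,cv2.MORPH_OPEN,np.ones((3,3)))
k,_,st,c=cv2.connectedComponentsWithStats(d);print([st[i].tolist() for i in range(1,k) if st[i,4]>15])
E
```

```text
25.05 [0.4875299  0.38252866 0.18417996] [ 0.23 -1.55  0.63] 0.05020117472148788
sideg [178, 177, 176, 172, 181]
l6 [148, 147, 146, 171, 181]
dark [346, 176, 12, 3, 19] [351.1 177. ] [ 0.6226 -0.0695  0.115 ]
dark [332, 178, 11, 3, 21] [337.  179.1] [ 0.6144 -0.0228  0.115 ]
dark [287, 201, 6, 13, 52] [289.5 207. ] [0.5175 0.1306 0.115 ]
[[143, 164, 149, 214, 12613], [132, 176, 31, 35, 562], [161, 176, 4, 21, 69], [351, 181, 6, 7, 36], [243, 185, 50, 54, 2206], [334, 184, 6, 6, 31], [352, 192, 6, 6, 34], [331, 194, 10, 7, 59], [355, 204, 6, 7, 36], [337, 207, 6, 6, 32], [356, 214, 6, 7, 36], [338, 217, 6, 7, 37], [40, 257, 155, 143, 9862], [174, 348, 17, 22, 184], [324, 355, 15, 15, 83], [240, 380, 19, 14, 172], [357, 388, 13, 12, 107], [251, 397, 8, 3, 20]]
[[43, 0, 4, 4, 16], [52, 0, 5, 4, 18], [63, 0, 35, 13, 155], [86, 0, 26, 10, 123], [98, 0, 30, 97, 1010], [200, 3, 32, 55, 1003], [41, 5, 5, 12, 46], [40, 18, 4, 7, 22], [268, 19, 27, 73, 989], [32, 76, 5, 10, 42], [76, 93, 7, 4, 24], [100, 98, 17, 28, 173], [53, 115, 13, 13, 92], [0, 133, 9, 11, 54], [117, 137, 6, 21, 65], [263, 142, 67, 36, 1764], [14, 156, 22, 27, 264], [40, 160, 9, 14, 57], [304, 197, 18, 14, 227], [329, 210, 8, 7, 47], [298, 214, 9, 6, 44], [326, 247, 8, 4, 29], [293, 252, 8, 4, 29]]
```

```bash
python3 -c "
from h import *
print(workorder.job_done())"
```

```text
the job is handed in; nothing more can be done
None
```

The job is handed in: the latched lock is freed, the lid is about 147 mm open out of 150, and the handle is released. It took about 25 s of the 54 s allowed.

**Finding the lock:** A light press on the near cap gave only about 1.3–2.7 N for at least 6 mm before it met the plunger, so it was the latched one. I did not feel the far cap, since only one could be latched.

**The click:** I pressed the near cap down to its solid stop, peaking at 19.8 N, and let it rise fully. A second light press at the same depth gave 6.1 N instead of 1.8 N, so its plunger is now up.

**The lid:** It slid freely by the handle, with sideways force under about 9 N and no sign of hitting a lock or the end stop. A vertical force reached about 14 N part-way, and I corrected it.

**Last checks:**
- The top picture puts the handle at (0.5175, 0.131), about 147 mm from where it started. The arm's own travel gives about 147 mm too.
- Comparing start and end pictures showed no change at the jar, weight, coin roll, scoop or calculator. The bowl and price card could not be checked from above because the arm hid them.
- The arm is clear of everything, and the wrist forces are at noise level.

**What disagreed:**
- The fingertips looked and felt about 29 mm higher at the cap than the reported TCP height, so I set the pressing depths by touch.
- The handle stood about 20 mm further from the lock than the "62 clear" in the description, so I went by the pictures.
- My first try at closing on the handle was off-centre and pushed the lid towards shut with about 30 N along the slide (about 20 N upward). I eased off, re-centred and gripped again. The lid did not visibly move.

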